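Slide the weld backing plate under the fixture bridge

ROBOT

A 6-joint arm with a two-finger parallel gripper is mounted at the origin on the work surface. World frame = base frame: x ahead of the robot, y to its left, z up, the work surface at z = 0. Lengths are in m, angles in rad, forces in N, time in s.
With the tool pointing down it reaches from about 0.35 to 0.775 m from the base axis. Payload 7.3 kg.
Tool frame: the origin (TCP) lies at the very end of the fingers, on their centre line; the grasp point (between the pads) lies 19 mm behind it; z points along the fingers, y is the line along which they close (so a half turn about z gives the same grasp; the last joint's range is limited). The gripper opens to 92 mm and grips with 3 to 60 N. Pads are 19 mm wide; open, the fingers measure 130 mm over their backs; the gripper's body (75 mm by 190 mm) begins 47 mm behind the grasp point.
Start: joints at [-1.287, 0.342, 1.524, -0, 1.275, -0.146], TCP at [0.219, -0.477, 0.227] pointing down, gripper open.
Joint ranges: [-2.53, 2.53], [-0.77, 2.02], [0.04, 2.7], [-1, 4.14], [0.28, 2.66], [-3.11, 3.11]. Speed limits (rad/s): [2.57, 2.57, 3.14, 3.14, 3.14, 3.14].

INTERFACE

Orientations are given as [roll, pitch, yaw] about the fixed x, y, z axes, in that order (R = Rz(yaw) Ry(pitch) Rx(roll)).
In Python, from cell import robot gives the robot as it stands.
- The arm moves only by the tool apply_moves, never from a script. Its argument "motion" is text: rows parted by semicolons, each of 7 numbers parted by spaces: the opening in per cent of the stroke, from 0 (shut) to 100 (fully open), then the shift along the tool's x, y, z in cm, then the turn, a rotation vector about the tool's x, y, z in rad. A call has 1 to 20 rows; each row shifts and turns the commanded pose from where the row before left it, along the tool's axes as they then stand; what a row does not reach is not made up. A row lasts 1/8 s, in which the tool goes at most 62.5 mm and 10.7 degrees, less where a joint would pass 70% of its speed; a pose out of reach is approached as far as the arm can. A call with a gripper value outside its range is refused whole. The fingers move at their own pace and stop on an object; "force" is the grip in N (left out, the last holds). Time passes only in rows, so rows that do not move let the fingers close. It gives the time, the measured TCP pose, the force, the opening and the grip force at its end, in the units of the state.
- robot.observe(): the state, without advancing time (a new reading comes with each control period).
- robot.read_camera(name): name is "scene" or "top" or "wrist"; returns a dict with "img" (480x640x3 uint8, red, green, blue), "fovy" (degrees; the focal length in pixels is half the picture's height over the tangent of half this angle, whatever the lens; pixels are square), "cx", "cy" (the principal point, pixels), "k1" (the pictures are not rectified: a ray, as slopes to the right and down, at radius r is drawn at 1 + k1 r^2 times it, then the intrinsics apply), "R" (3x3) and "t" (3): a world point X has camera coordinates R X + t; the wrist camera has in their place "hand_eye" (4x4, takes a point from camera to tool coordinates, whose origin is the TCP and whose axes are the flange's). Camera axes: x right, y down, z forward; pixel columns grow to the right and rows downward; lengths in m; the calibration is good to about 2 mm. A picture is of the moment at which its call begins: read the wrist's pose just before it. There is no depth.
- robot.hand_in(): hands the job in; it is judged then, once.
Trained networks look in a picture, given as the dict that the camera call returned (one of the last four; its "shot" number tells which), for a name from the list of things; names that differ only in an ending like _2 or _b are one class to them, and where a whole thing is asked for, a point or a joint stands for the part that bears it (a point fixed in the world has none). Each returns a list of dicts, best first, with "score" (0 to 1); they miss things now and then, are a little off and sometimes report something else, mostly with a low value. They report only what shows in the picture. A call takes as long as a camera call. They do not tell look-alikes from the thing itself.
- robot.search_frame(target, picture): "centre" ([x, y, z] in m, in world coordinates, good to about 4 mm: the middle of the surface that is visible of it).
- robot.trace(target, picture): "pixels" (480x640 bool, what is visible of it).
The state is a dict: "time": time; "qpos": joint angles; "qvel": joint speeds; "joint_efforts": joint torques, N m; "tool_pos": TCP position; "tool_rot": TCP orientation; "contact_force": force on the tool from outside, world axes, zero at the start; "torque": the same for the moment, N m; "opening": finger opening in m; "grip_force": force on a finger pad.
Only numpy, scipy, OpenCV 4.12 (cv2) and the standard library are available. Lean on these libraries where they do the work, as an engineer would, in place of code of your own. Each camera call takes 0.05 s, during which the arm holds its last target. There are 200 camera calls.

TASK

Push the aluminium backing plate (the one with the copper strip) flat along the table and under the low blue bridge of the welding fixture, until its front edge rests squarely against the brass stop behind the bridge. Only push it with the fingertips or the outside of the fingers: do not grip, lift or tip it. Leave the flanged tube standing on the bridge and everything else on the table where it is, and finish with the hand clear.

Things in the scene. Friction and masses are not known exactly. Their poses are not given: they have to be found in the camera images.
- fixture: Welding fixture, fixed to the table. Origin on the table surface under the centre of the bridge; x is the push-in direction (roughly away from the robot), z up. Blue bridge beam 60 mm deep (x -30 to +30), 156 mm wide, 16 mm thick, its underside 20 mm and its top 36 mm above the bare table. It spans two steel cheeks (y 48 to 78 mm each side, x -30 to +52, 20 mm high).
- mouth (a point): Centre of the opening's front face: 96 mm wide between the cheeks, 20 mm high, at fixture x = -30, y = 0, 10 mm above the table. From its sides two lead-in wings 20 mm high and 8 mm thick flare outwards at 25 degrees from the push direction, to fixture x -63, y +-63 (outer corners y +-70).
- stop (a point): Centre of the near face of the brass stop behind the bridge, at fixture x = +40, y = 0, 7 mm above the table. The stop is 14 mm high and fills the 96 mm between the cheeks.
- plate: Loose flat aluminium plate, 120 mm long (x), 90 mm wide (y), 16 mm thick, 0.5 kg, copper strip along its top. Origin: centre of its underside; x points to the front edge that goes in. Starts flat on the table before the bridge, up to 55 mm off to a side and turned up to 15 degrees. Home: origin at fixture x -20, y 0, rear edge still 50 mm in front of the bridge. Needs a few newtons to slide.
- flange: Bystander: tube on a round flange (56 mm diameter, 8 mm thick; tube 36 mm diameter, 58 mm high in all), standing loose on top of the bridge. Origin at the centre of its underside.
- magnet: Bystander: red upright welding magnet 45 x 20 x 55 mm high, standing left of the fixture. Origin under its centre.
- collar: Bystander: steel ring 42 mm diameter, 35 mm high, on the table right of the fixture. Origin under its centre.
- spray: Bystander: spray can 56 mm diameter, 150 mm high, at the side of the table. Origin under its centre.
- jar: Bystander: jar 64 mm diameter, 80 mm high, at the side of the table. Origin under its centre.
- offcut: Bystander: upright square tube offcut 40 x 40 x 90 mm high, at the side of the table. Origin under its centre.
- hammer: Bystander: hammer 260 mm long, lying near the right edge of the table. Origin on its underside.
There are look-alikes about, which are no part of the job. There is more than one size of the plate; the job needs the largest.

How it is judged:
By the outcome, as a careful person would: the job done as asked, in the order asked, and still so for the second after the job is handed in, with the robot touching nothing.
It also fails if it takes over 64 s, if anything falls off the work surface, if the arm or the gripper's body presses on something with over 40 N, if the wrist force passes 120 N, or if a joint passes its speed limit or range.

## Working session

There is one attempt and no reset: what is moved stays moved. The work goes in short steps, Python scripts to look and compute and a tool call to move; the robot and the scene stay as the last step left them, time stands still between calls to the robot, and variables do not carry over. Pictures are saved under pics/ and viewed, at most 10 in all, crops included, and the job is handed in when it is done.

Besides the shell and the picture viewer there is one more tool, called as a command line: name --argument value ..., lists and objects as JSON in quotes. apply_moves: Moves the arm, as the interface text tells. Its arguments: {"type":"object","properties":{"motion":{"type":"string"},"force":{"type":"number"}},"required":["motion"]}

```bash
mkdir -p pics; ls
cat > h.py <<'E'
import numpy as np, cv2
from cell import robot
def K(p):
    f=240/np.tan(np.radians(p["fovy"])/2); return np.array([[f,0,p["cx"]],[0,f,p["cy"]],[0,0,1]])
def dist(p): 
    return p["k1"]
def ext(p,st=None):
    if "R" in p: return np.array(p["R"]),np.array(p["t"])
    from scipy.spatial.transform import Rotation as Ro
    T=np.eye(4);T[:3,:3]=Ro.from_euler('xyz',st["tool_rot"]).as_matrix();T[:3,3]=st["tool_pos"]
    M=np.linalg.inv(T@np.array(p["hand_eye"]));return M[:3,:3],M[:3,3]
def pix(p,X,st=None):
    R,t=ext(p,st);return cv2.projectPoints(np.float64(X).reshape(-1,1,3),cv2.Rodrigues(R)[0],t,K(p),np.array([p["k1"],0,0,0.]))[0][:,0]
def world(p,uv,z,st=None):
    R,t=ext(p,st);n=cv2.undistortPoints(np.float64(uv).reshape(-1,1,2),K(p),np.array([p["k1"],0,0,0.]))[:,0]
    d=np.c_[n,np.ones(len(n))]@R;c=-R.T@t
    return c+d*((z-c[2])/d[:,2])[:,None]
def save(p,n): cv2.imwrite("pics/"+n+".png",p["img"][:,:,::-1])
E
python3 - <<'E'
from h import *
np.set_printoptions(precision=4,suppress=True)
for n in("top","scene"):
    p=robot.read_camera(n);save(p,n+"0")
    print(n,p["fovy"],p["k1"],-np.array(p["R"]).T@p["t"])
    for k in("plate","fixture","mouth","stop","flange","magnet","collar","spray","jar","offcut","hammer"):
        print(k,[(np.round(d["centre"],3),round(d["score"],2)) for d in robot.search_frame(k,p)])
print(robot.observe())
E
```

```text
pics
top 49.011556215849836 0.011651688041026936 [ 0.4331 -0.0639  1.4069]
plate [(array([0.516, 0.118, 0.009]), 0.87), (array([ 0.575, -0.061,  0.017]), 0.82), (array([ 0.574, -0.233,  0.008]), 0.56)]
fixture [(array([ 0.719, -0.022,  0.038]), 0.56)]
mouth [(array([ 0.722, -0.024,  0.034]), 0.9), (array([ 0.766, -0.181,  0.036]), 0.51)]
stop [(array([ 0.723, -0.016,  0.038]), 0.58), (array([0.733, 0.098, 0.056]), 0.38)]
flange [(array([ 0.723, -0.066,  0.067]), 0.56)]
magnet [(array([0.733, 0.095, 0.053]), 0.68)]
collar [(array([ 0.767, -0.184,  0.035]), 0.58)]
spray [(array([0.528, 0.466, 0.135]), 0.89)]
jar [(array([ 0.436, -0.478,  0.08 ]), 0.94)]
offcut [(array([ 0.586, -0.474,  0.088]), 0.56)]
hammer [(array([ 0.44 , -0.641,  0.021]), 0.56), (array([ 0.764, -0.181,  0.038]), 0.52)]
scene 53.725533290596196 -0.11085912378171038 [ 1.1316 -0.9314  0.8248]
plate [(array([ 0.579, -0.239,  0.012]), 0.91), (array([ 0.583, -0.074,  0.017]), 0.87), (array([0.527, 0.119, 0.007]), 0.61)]
fixture [(array([ 0.742, -0.088,  0.024]), 0.84), (array([ 0.771, -0.192,  0.026]), 0.69)]
mouth [(arr
[... 401 characters left out ...]
ay([ 0.454, -0.499,  0.058]), 0.6)]
offcut [(array([ 0.597, -0.499,  0.062]), 0.67), (array([ 0.737, -0.088,  0.017]), 0.22)]
hammer [(array([ 0.475, -0.647,  0.024]), 0.74), (array([ 0.771, -0.191,  0.03 ]), 0.22)]
{'time': 1.2, 'qpos': array([-1.287 ,  0.342 ,  1.5241, -0.    ,  1.2754, -0.146 ]), 'qvel': array([-0.0001,  0.0007, -0.0016, -0.0006, -0.0007,  0.0004]), 'joint_efforts': array([ -0.0024, -43.1141, -24.4477,   0.0714,   0.0482,  -0.    ]), 'tool_pos': array([ 0.2188, -0.4773,  0.2267]), 'tool_rot': array([3.1415, 0.    , 0.4298]), 'contact_force': array([-0.5341,  0.2775, -0.8642]), 'torque': array([ 0.0569, -0.0467, -0.0136]), 'grip_force': 0.0, 'opening': 0.09198158218454411}
```

Run:
```python
import cv2
i=cv2.imread("pics/top0.png");cv2.imwrite("pics/top0c.png",cv2.resize(i[60:285,150:450],None,fx=2.6,fy=2.6,interpolation=cv2.INTER_CUBIC))
```

```text
(no output)
```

View pics/top0.png

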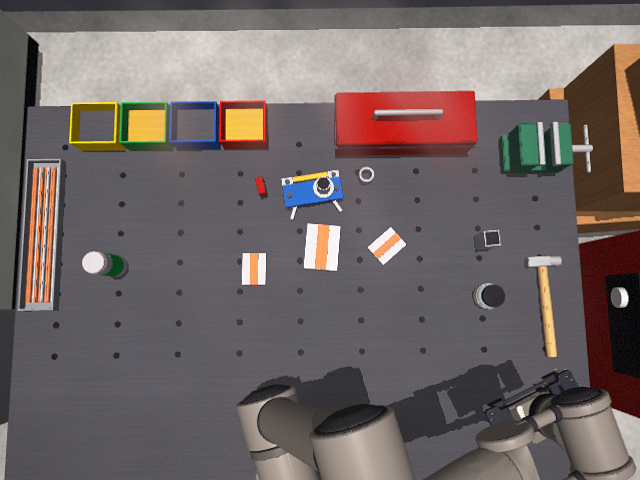

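View pics/top0c.png

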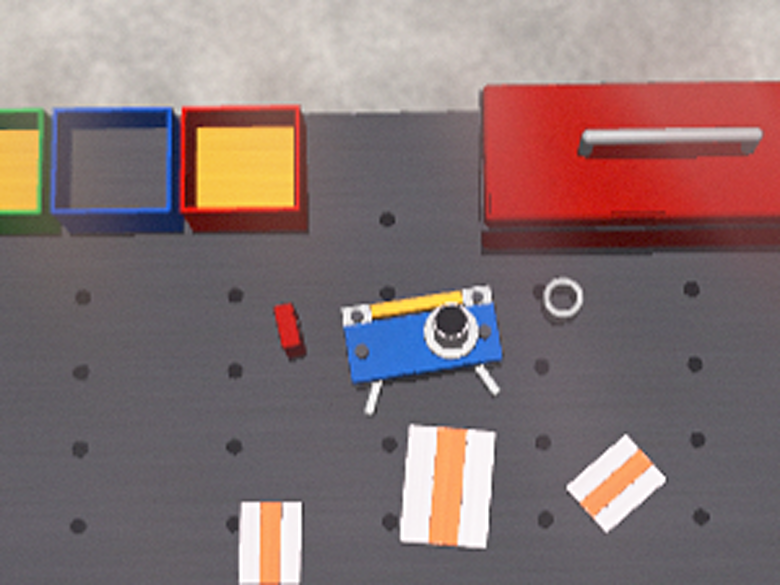

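View pics/scene0.png

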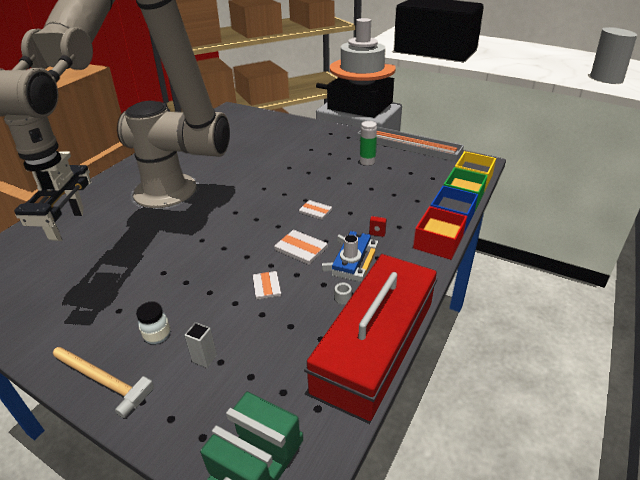

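```bash
cat > m.py <<'E'
from h import *
np.set_printoptions(precision=4,suppress=True)
def rect(pts):
    (c,s,a)=cv2.minAreaRect(np.float32(pts[:,:2]*1000)); return np.round(c,1),np.round(s,1),round(a,1),cv2.boxPoints((c,s,a)).round(1).tolist()
def plate(p,st=None):
    for d in robot.trace("plate",p):
        v,u=np.nonzero(d["pixels"]); 
        print("plate",round(d["score"],2),len(u),rect(world(p,np.c_[u,v],.016,st)))
def blue(p,st=None):
    h=cv2.cvtColor(p["img"],cv2.COLOR_RGB2HSV)
    m=((h[...,0]>100)&(h[...,0]<125)&(h[...,1]>150)&(h[...,2]>60)).astype('uint8')
    n,l,s,_=cv2.connectedComponentsWithStats(m)
    for k in range(1,n):
        if s[k,4]>150:
            v,u=np.nonzero(l==k);w=world(p,np.c_[u,v],.036,st)
            if abs(w[:,1].mean())<.15 and w[:,0].mean()<.8: print("blue",s[k],rect(w), np.median(h[v,u],0))
E
python3 - <<'E'
from m import *
p=robot.read_camera("top");plate(p);blue(p)
E
```

```text
plate 0.71 755 (array([518.5, 118.8]), array([63.5, 81.7]), 89.1, [[477.1000061035156, 87.69999694824219], [558.7999877929688, 86.5], [559.7999877929688, 149.89999389648438], [478.1000061035156, 151.10000610351562]])
plate 0.61 1562 (array([574.9, -61. ]), array([ 94.6, 120.7]), 84.7, [[510.5, -102.5999984741211], [630.5999755859375, -113.69999694824219], [639.2999877929688, -19.399999618530273], [519.0999755859375, -8.399999618530273]])
plate 0.59 764 (array([ 575.1, -233.8]), array([66.5, 84. ]), 41.0, [[522.5, -223.89999389648438], [577.5999755859375, -287.29998779296875], [627.7999877929688, -243.6999969482422], [572.7000122070312, -180.3000030517578]])
blue [282 177  61  30 902] (array([718.7, -38.5]), array([ 62. , 154.3]), 8.3, [[676.7999877929688, 33.29999923706055], [699.2000122070312, -119.30000305175781], [760.5999755859375, -110.30000305175781], [738.2000122070312, 42.29999923706055]]) [108. 192. 212.]
```

Candidates in the top view: plates at (322,247), (254,268) and (387,246). The one at (322,247) measures 120×94 mm against about 82×64 and 84×66 for the other two. It also lies right in front of the bridge, and the crop confirms it is the largest. I'm going behind its rear edge now.

apply_moves --motion "50 0 0 0 0 0 0.174; 50 0 0 0 0 0 0.174; 50 0 0 0 0 0 0.174; 50 2.2 -4.5 0 0 0 0; 50 2.2 -4.5 0 0 0 0; 50 2.2 -4.5 0 0 0 0; 50 2.2 -4.5 0 0 0 0; 50 2.2 -4.5 0 0 0 0; 50 2.2 -4.5 0 0 0 0; 50 2.2 -4.5 0 0 0 0; 50 2.2 -4.5 0 0 0 0; 50 2.2 -4.5 0 0 0 0; 50 2.2 -4.5 0 0 0 0; 50 0 0 0 0 0 0; 50 0 0 0 0 0 0"

```text
time: 3.18
tool_pos: [0.479, -0.0496, 0.2266]
tool_rot: [3.141, 0.0, -0.092]
contact_force: [0.0, 0.3, -0.3]
opening: 0.0455
grip_force: 0.0
```

Run:
```python
from m import *
st=robot.observe();p=robot.read_camera("wrist");save(p,"w1");print(st["tool_pos"],st["tool_rot"],st["opening"],st["time"])
plate(p,st);blue(p,st)
```

```text
[ 0.479  -0.0496  0.2266] [ 3.1411  0.0004 -0.0915] 0.045504899752333045 3.175
plate 0.9 13496 (array([573.3, -59.3]), array([ 91. , 120.3]), 84.5, [[509.1000061035156, -98.80000305175781], [628.7999877929688, -110.30000305175781], [637.5999755859375, -19.799999237060547], [517.7999877929688, -8.199999809265137]])
plate 0.73 5500 (array([519. , 118.3]), array([66.4, 83.4]), 89.1, [[476.79998779296875, 85.69999694824219], [560.2000122070312, 84.4000015258789], [561.2000122070312, 150.8000030517578], [477.79998779296875, 152.10000610351562]])
plate 0.6 6577 (array([ 573.6, -228.7]), array([64.9, 86.2]), 39.9, [[521.0, -216.39999389648438], [576.4000244140625, -282.6000061035156], [626.0999755859375, -240.89999389648438], [570.7999877929688, -174.8000030517578]])
```

View pics/w1.png

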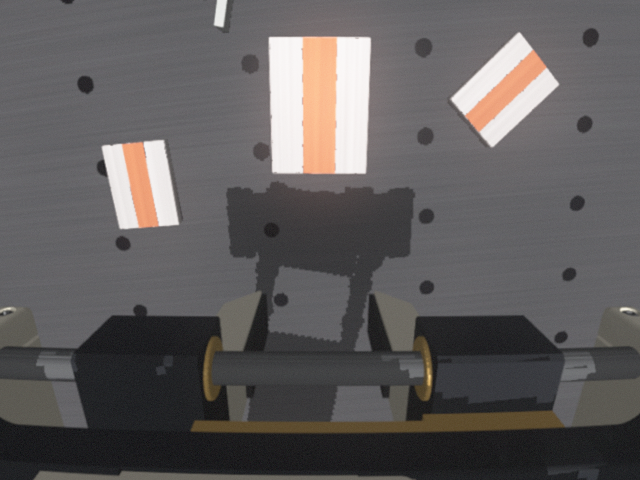

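The wrist view confirms it: the largest plate is at (320,105), 120×91 mm, yaw −5.5°. Next I lower behind its rear edge and advance to contact.

apply_moves --motion "50 0 0 5 0 0 0; 50 0 0 5 0 0 0; 50 0 0 5 0 0 0; 50 0 0 5 0 0 0; 50 0 0 2 0 0 0; 50 0.6 0 0 0 0 0; 50 0.6 0 0 0 0 0; 50 0.5 0 0 0 0 0; 50 0.3 0 0 0 0 0; 50 0.3 0 0 0 0 0; 50 0.2 0 0 0 0 0; 50 0 0 0 0 0 0"

```text
time: 4.78
tool_pos: [0.5038, -0.0516, 0.0066]
tool_rot: [-3.142, 0.001, -0.092]
contact_force: [-1.5, 0.2, 1.6]
opening: 0.0461
grip_force: 0.6
```

Run:
```python
from m import *
st=robot.observe();p=robot.read_camera("wrist");save(p,"w2");print(st["tool_pos"],st["tool_rot"],st["contact_force"])
plate(p,st)
p=robot.read_camera("top");plate(p)
```

```text
[ 0.5038 -0.0516  0.0066] [-3.1416  0.0008 -0.0922] [-1.4772  0.151   1.5717]
plate 0.8 1490 (array([ 567.1, -178.6]), array([31.9, 14.1]), 7.7, [[550.2999877929688, -173.8000030517578], [552.2000122070312, -187.8000030517578], [583.7999877929688, -183.5], [581.9000244140625, -169.5]])
plate 0.56 69462 (array([571.1, -59.5]), array([ 89.9, 113.8]), 84.4, [[510.1000061035156, -98.69999694824219], [623.4000244140625, -109.69999694824219], [632.0999755859375, -20.299999237060547], [518.9000244140625, -9.300000190734863]])
plate 0.55 1189 (array([539.3,  78.5]), array([13. , 39.8]), 69.4, [[518.2999877929688, 79.4000015258789], [555.5999755859375, 65.4000015258789], [560.2000122070312, 77.5999984741211], [522.9000244140625, 91.5999984741211]])
plate 0.9 716 (array([ 573.5, -235.3]), array([63.6, 85.4]), 43.7, [[521.0, -226.39999389648438], [580.0, -288.1000061035156], [626.0, -244.1999969482422], [567.0, -182.5]])
plate 0.78 738 (array([603.8, -64. ]), array([94.5, 62.9]), 83.9, [[567.5, -107.5999984741211], [630.0, -114.30000305175781], [640.0, -20.399999618530273], [577.5, -13.699999809265137]])
plate 0.69 817 (array([517.2, 119.6]), array([66.1, 85.1]), 90.0, [[474.6000061035156, 86.5999984741211], [559.7000122070312, 86.5], [559.7999877929688, 152.60000610351562], [474.6000061035156, 152.60000610351562]])
```

Just at contact (about 1.5 N). Now I turn the plate about 13.8° about a point to its left.

apply_moves --motion "50 0.17 0.21 0 0 0 -0.03; 50 0.17 0.21 0 0 0 -0.03; 50 0.17 0.21 0 0 0 -0.03; 50 0.17 0.21 0 0 0 -0.03; 50 0.17 0.21 0 0 0 -0.03; 50 0.17 0.21 0 0 0 -0.03; 50 0.17 0.21 0 0 0 -0.03; 50 0.17 0.21 0 0 0 -0.03; 50 0 0 0 0 0 0"

```text
time: 6.1
tool_pos: [0.5185, -0.0686, 0.0069]
tool_rot: [3.141, -0.001, 0.148]
contact_force: [-0.7, -0.1, 0.1]
opening: 0.046
grip_force: 0.3
```

Run:
```python
from m import *
st=robot.observe();p=robot.read_camera("wrist");save(p,"w3");print(st["tool_pos"],st["tool_rot"],st["contact_force"])
plate(p,st);blue(p,st)
p=robot.read_camera("top");plate(p);blue(p)
```

```text
[ 0.5185 -0.0686  0.0069] [ 3.141  -0.001   0.1482] [-0.6963 -0.0575  0.1217]
plate 0.92 4627 (array([ 563. , -189.9]), array([52.6, 27. ]), 23.7, [[533.5, -188.10000610351562], [544.4000244140625, -212.8000030517578], [592.5, -191.6999969482422], [581.7000122070312, -167.0]])
plate 0.88 69700 (array([585.7, -60.2]), array([114.1,  90.4]), 8.2, [[522.7000122070312, -23.600000381469727], [535.7000122070312, -113.0999984741211], [648.7000122070312, -96.69999694824219], [635.7000122070312, -7.199999809265137]])
plate 0.87 742 (array([ 575.8, -232.7]), array([64.3, 84.6]), 40.0, [[524.0, -220.89999389648438], [578.4000244140625, -285.79998779296875], [627.5999755859375, -244.5], [573.2999877929688, -179.60000610351562]])
plate 0.68 550 (array([618.1, -57.5]), array([61.4, 91.1]), 8.0, [[581.2999877929688, -16.700000762939453], [594.0, -106.9000015258789], [654.7999877929688, -98.30000305175781], [642.0999755859375, -8.100000381469727]])
plate 0.68 721 (array([518.5, 119.6]), array([60.8, 82.4]), 90.0, [[477.20001220703125, 89.19999694824219], [559.7000122070312, 89.19999694824219], [559.7000122070312, 150.0], [477.20001220703125, 150.0]])
blue [282 177  61  31 900] (array([718.9, -38.4]), array([ 61.6, 154.3]), 8.2, [[677.4000244140625, 33.5], [699.4000244140625, -119.19999694824219], [760.4000244140625, -110.4000015258789], [738.4000244140625, 42.29999923706055]]) [108. 193. 202.]
```

View pics/w3.png

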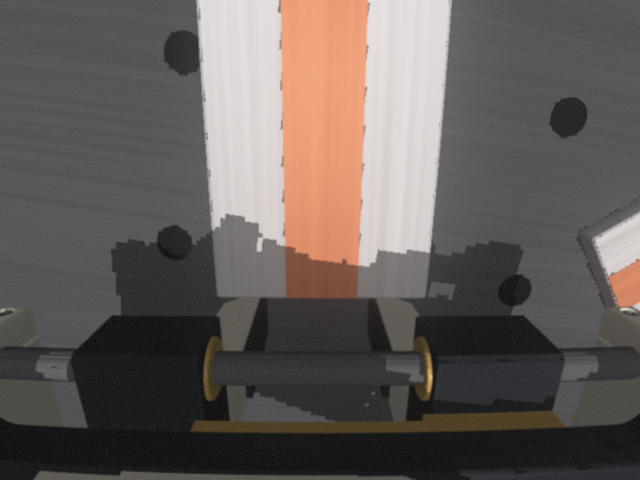

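apply_moves --motion "50 0.4 -0.05 0 0 0 0; 50 0.4 -0.05 0 0 0 0; 50 0.4 -0.05 0 0 0 0; 50 0.4 -0.05 0 0 0 0; 50 0.4 -0.05 0 0 0 0; 50 0.4 -0.05 0 0 0 0; 50 0.4 -0.05 0 0 0 0; 50 0.4 -0.05 0 0 0 0; 50 0 0 0 0 0 0"

```text
time: 7.42
tool_pos: [0.55, -0.0595, 0.0067]
tool_rot: [3.141, -0.002, 0.148]
contact_force: [-0.6, 0.3, 0.5]
opening: 0.046
grip_force: 0.2
```

Run:
```python
from m import *
st=robot.observe();p=robot.read_camera("wrist");save(p,"w4");print(st["tool_pos"],st["tool_rot"],st["contact_force"])
plate(p,st);blue(p,st)
p=robot.read_camera("top");save(p,"top4");plate(p)
```

```text
[ 0.55   -0.0595  0.0067] [ 3.1413 -0.0016  0.1479] [-0.5881  0.2586  0.4901]
plate 0.81 69667 (array([617.2, -51.3]), array([114. ,  90.3]), 8.2, [[554.2999877929688, -14.699999809265137], [567.2000122070312, -104.0999984741211], [680.0999755859375, -87.80000305175781], [667.2000122070312, 1.5]])
plate 0.81 2469 (array([ 576.5, -190.4]), array([29.4, 32.8]), 40.6, [[554.5999755859375, -187.5], [576.0, -212.39999389648438], [598.2999877929688, -193.3000030517578], [576.9000244140625, -168.39999389648438]])
plate 0.68 525 (array([549.5,  79.8]), array([ 5.4, 32. ]), 83.1, [[533.2999877929688, 79.0999984741211], [565.0, 75.30000305175781], [565.7000122070312, 80.5999984741211], [533.9000244140625, 84.4000015258789]])
plate 0.85 733 (array([ 574.7, -234.2]), array([64.4, 84.4]), 40.4, [[522.7999877929688, -222.89999389648438], [577.5, -287.20001220703125], [626.5999755859375, -245.39999389648438], [571.7999877929688, -181.10000610351562]])
plate 0.78 453 (array([653.6, -48.1]), array([53.4, 89.1]), 8.8, [[620.4000244140625, -8.199999809265137], [634.0, -96.30000305175781], [686.7999877929688, -88.0999984741211], [673.2000122070312, -0.0]])
plate 0.78 764 (array([517.2, 118.8]), array([63.6, 84.3]), 89.1, [[474.5, 87.5999984741211], [558.7999877929688, 86.4000015258789], [559.7999877929688, 150.0], [475.5, 151.1999969482422]])
```

View pics/w4.png

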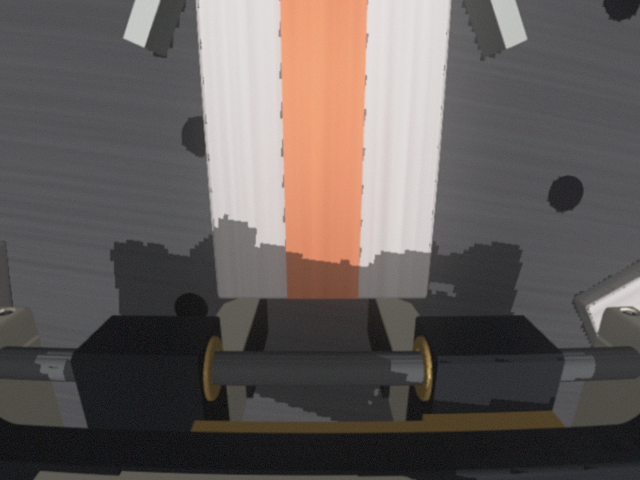

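Run:
```python
from m import *
import types
st=robot.observe();p=robot.read_camera("wrist")
w=world(p,[(124,39),(526,40)],.020,st);print(w,w.mean(0),np.linalg.norm(w[0]-w[1]),np.degrees(np.arctan2(-(w[0]-w[1])[0],(w[0]-w[1])[1])))
i=p["img"].astype(int);g=i.sum(2)
for v in (10,40,80,150,190):
    r=g[v]>480; r=np.convolve(r,[1]*5,'same')>=4
    u=[k for k in range(185,300) if r[k]][0],[k for k in range(360,455) if r[k]][-1]
    a=world(p,[(u[0],v),(u[1],v)],.016,st);print(v,u,a.round(4).tolist(),a.mean(0))
```

```text
[[ 0.65    0.0242  0.02  ]
 [ 0.6707 -0.1155  0.02  ]] [ 0.6604 -0.0457  0.02  ] 0.14126845977060082 8.405092501329696
10 (197, 448) [[0.6632, 0.0003, 0.016], [0.6763, -0.0869, 0.016]] [ 0.6698 -0.0433  0.016 ]
40 (200, 446) [[0.6535, -0.0015, 0.016], [0.6665, -0.0884, 0.016]] [ 0.66  -0.045  0.016]
80 (202, 443) [[0.6401, -0.0033, 0.016], [0.6531, -0.0903, 0.016]] [ 0.6466 -0.0468  0.016 ]
150 (207, 437) [[0.6152, -0.007, 0.016], [0.6281, -0.0938, 0.016]] [ 0.6216 -0.0504  0.016 ]
190 (212, 434) [[0.6, -0.01, 0.016], [0.6129, -0.0963, 0.016]] [ 0.6065 -0.0531  0.016 ]
```

Plate is centred to within 1 mm and aligned, with about 80 mm left. Pushing straight.

apply_moves --motion "50 0.5 0 0 0 0 0; 50 0.5 0 0 0 0 0; 50 0.5 0 0 0 0 0; 50 0.5 0 0 0 0 0; 50 0.5 0 0 0 0 0; 50 0.5 0 0 0 0 0; 50 0.5 0 0 0 0 0; 50 0.5 0 0 0 0 0; 50 0.5 0 0 0 0 0; 50 0.5 0 0 0 0 0; 50 0.5 0 0 0 0 0; 50 0.5 0 0 0 0 0; 50 0.5 0 0 0 0 0; 50 0.5 0 0 0 0 0; 50 0 0 0 0 0 0"

```text
time: 9.55
tool_pos: [0.6193, -0.0493, 0.0069]
tool_rot: [3.141, -0.002, 0.148]
contact_force: [-0.6, 0.0, -0.3]
opening: 0.0457
grip_force: 0.0
```

apply_moves --motion "50 0.2 0 0 0 0 0; 50 0.2 0 0 0 0 0; 50 0.2 0 0 0 0 0; 50 0 0 0 0 0 0"

```text
time: 10.05
tool_pos: [0.6244, -0.0485, 0.0068]
tool_rot: [3.141, -0.0, 0.148]
contact_force: [-3.2, 0.1, 1.9]
opening: 0.0458
grip_force: 1.5
```

apply_moves --motion "50 0.1 0 0 0 0 0; 50 0.1 0 0 0 0 0; 50 0.1 0 0 0 0 0; 50 0 0 0 0 0 0"

```text
time: 10.55
tool_pos: [0.6273, -0.048, 0.0067]
tool_rot: [3.141, -0.0, 0.148]
contact_force: [-3.3, -0.5, 3.4]
opening: 0.0459
grip_force: 1.9
```

apply_moves --motion "50 0.1 0 0 0 0 0; 50 0.1 0 0 0 0 0; 50 0 0 0 0 0 0"

```text
time: 10.92
tool_pos: [0.6294, -0.0477, 0.0067]
tool_rot: [3.141, -0.0, 0.148]
contact_force: [-2.6, -1.3, 2.7]
opening: 0.046
grip_force: 1.7
```

apply_moves --motion "50 0.1 0 0 0 0 0; 50 0.1 0 0 0 0 0; 50 0 0 0 0 0 0"

```text
time: 11.3
tool_pos: [0.6297, -0.0476, 0.0067]
tool_rot: [-3.141, 0.003, 0.148]
contact_force: [-9.0, -1.4, 6.1]
opening: 0.046
grip_force: 4.7
```

apply_moves --motion "50 0.1 0 0 0 0 0; 50 0 0 0 0 0 0"

```text
time: 11.55
tool_pos: [0.6297, -0.0476, 0.0066]
tool_rot: [-3.141, 0.005, 0.148]
contact_force: [-12.2, -2.9, 8.4]
opening: 0.0457
grip_force: 6.4
```

apply_moves --motion "50 0.2 0 0 0 0 0; 50 0 0 0 0 0 0; 50 -0.3 0 0 0 0 0; 50 -0.5 0 0 0 0 0; 50 -1 0 0 0 0 0; 50 -2 0 0 0 0 0; 50 -2 0 0 0 0 0; 50 0 0 -4 0 0 0; 50 0 0 -5 0 0 0; 50 0 0 -5 0 0 0; 50 0 0 0 0 0 0; 50 0 0 0 0 0 0"

```text
time: 13.05
tool_pos: [0.5763, -0.0555, 0.1463]
tool_rot: [-3.142, 0.0, 0.148]
contact_force: [-0.1, 0.4, -0.0]
opening: 0.0457
grip_force: 0.0
```

Run:
```python
from m import *
st=robot.observe();p=robot.read_camera("wrist");save(p,"w5");print(st["tool_pos"],st["tool_rot"],st["contact_force"])
plate(p,st);blue(p,st)
p=robot.read_camera("top");save(p,"top5");plate(p);blue(p)
for k in("flange","magnet","collar"):print(k,[np.round(d["centre"],3) for d in robot.search_frame(k,p)])
i=cv2.imread("pics/top5.png")[60:285,150:450];cv2.imwrite("pics/top5c.png",cv2.resize(i,None,fx=2.6,fy=2.6,interpolation=cv2.INTER_CUBIC))
```

```text
[ 0.5763 -0.0555  0.1463] [-3.1416  0.0001  0.1478] [-0.1121  0.396  -0.023 ]
plate 0.74 9298 (array([665.1, -44. ]), array([50.9, 90.7]), 8.2, [[633.4000244140625, -2.700000047683716], [646.4000244140625, -92.5], [696.7000122070312, -85.19999694824219], [683.7000122070312, 4.599999904632568]])
plate 0.69 15743 (array([697.6, -40. ]), array([ 81.8, 167.7]), 8.5, [[644.7999877929688, 36.900001525878906], [669.5, -129.0], [750.4000244140625, -116.9000015258789], [725.7000122070312, 49.0]])
plate 0.68 7569 (array([ 577.1, -227.3]), array([68.2, 84.8]), 40.6, [[523.5999755859375, -217.39999389648438], [578.7999877929688, -281.70001220703125], [630.5999755859375, -237.3000030517578], [575.4000244140625, -172.89999389648438]])
plate 0.57 7408 (array([521.9, 117.5]), array([66.3, 86.4]), 88.7, [[478.0, 85.30000305175781], [564.4000244140625, 83.4000015258789], [565.7999877929688, 149.6999969482422], [479.5, 151.60000610351562]])
blue [ 200    0  125   73 5688] (array([705.1,  -0.2]), array([43. , 78.3]), 7.7, [[678.5, 35.70000076293945], [689.0999755859375, -41.900001525878906], [731.700012
[... 744 characters left out ...]
1000061035156, 151.10000610351562]])
blue [327 177  16  23 177] (array([727.5, -97.5]), array([39.7, 59.6]), 88.9, [[697.2999877929688, -116.80000305175781], [756.9000244140625, -117.9000015258789], [757.7000122070312, -78.19999694824219], [698.0999755859375, -77.0999984741211]]) [109. 188. 210.]
blue [282 181  34  19 286] (array([724.3,  -2.7]), array([39.8, 86. ]), 6.7, [[699.5, 37.70000076293945], [709.5, -47.70000076293945], [749.0, -43.099998474121094], [739.0999755859375, 42.29999923706055]]) [108. 194. 204.]
flange [array([ 0.725, -0.066,  0.066]), array([0.528, 0.467, 0.137])]
magnet [array([0.528, 0.467, 0.138]), array([0.731, 0.095, 0.052])]
collar [array([ 0.765, -0.183,  0.036])]
```

View pics/w5.png

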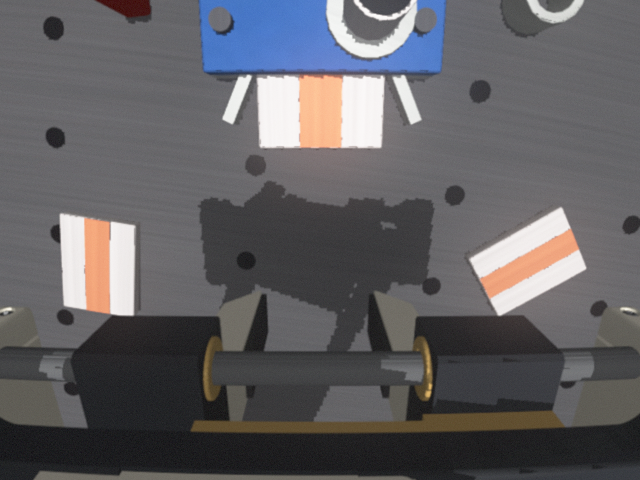

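View pics/top5c.png

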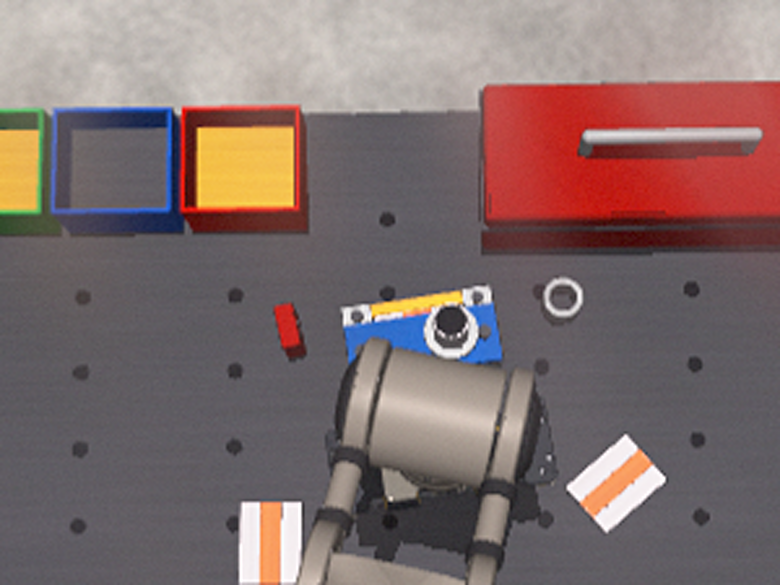

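The wrist view shows the rear edge at (320,148) parallel to the bridge, at fixture x about −80 mm. In the top crop the plate's front touches the stop near (420,305), and the tube, magnet and collar have not moved.

```bash
python3 -c "
from cell import robot
print(robot.hand_in())"
```

```text
the job is handed in; nothing more can be done
None
```

The largest plate is under the bridge with its front edge against the brass stop, square to the fixture within about 0.3° as measured. The tube, magnet, collar and other plates stayed put, the hand is clear, and I handed the job in at about 13 s; no verdict came back.

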